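# Lower the ratcheted spout arm of a water dispenser

### The arm

A 6-joint arm with a two-finger parallel gripper is mounted at the origin on the work surface. World frame = base frame: x ahead of the robot, y to its left, z up, the work surface at z = 0. Lengths are in m, angles in rad, forces in N, time in s.
With the tool pointing down it reaches from about 0.35 to 0.775 m from the base axis. Payload 7.3 kg.
Tool frame: the origin (TCP) lies midway between the tips of the shut fingers; the grasp point (between the pads) lies 19 mm behind it; x points along the fingers, y is the direction in which the jaws open and shut, and the axes are right-handed (so a half turn about x gives the same grasp; the last joint's range is limited). The gripper opens to 92 mm and grips with 3 to 60 N. Pads are 19 mm wide; open, the fingers measure 130 mm over their backs; the gripper's body (75 mm by 190 mm) begins 47 mm behind the grasp point.
Start: joints at [1.049, 0.342, 1.524, -0, 1.275, -0.146], TCP at [0.193, 0.488, 0.227] pointing down, gripper open.
Joint ranges: [-2.53, 2.53], [-0.77, 2.02], [0.04, 2.7], [-1, 4.14], [0.28, 2.66], [-3.11, 3.11]. Speed limits (rad/s): [2.57, 2.57, 3.14, 3.14, 3.14, 3.14].

### API

Orientations are given as a unit quaternion [w, x, y, z].
In Python, from station import env gives the robot as it stands.
- The arm moves only by the tool move_arm, never from a script. Its argument "moves" is a list of rows, each an object of numbers: "x", "y", "z": the shift along the world's x, y, z in mm; "ax", "ay", "az": the turn, a rotation vector about the world's x, y, z in rad. In form: [{"x": .., "y": .., "z": .., "ax": .., "ay": .., "az": ..}, ...]. A call has 1 to 20 rows; each row is the pose to reach, as a shift and turn from the pose commanded when the call began; what a row does not reach only later rows make up. A row lasts 1/12 s, in which the tool goes at most 41.7 mm and 7.16 degrees, less where a joint would pass 70% of its speed; a pose out of reach is approached as far as the arm can. A call with a gripper value outside its range is refused whole. "claw" is the closure, from -1 (fully open) to 1 (shut), set as the call begins (left out, the last holds). The fingers move at their own pace and stop on an object; "grip_force" is the grip in N (left out, the last holds). Time passes only in rows, so rows that repeat a pose let the fingers close. It gives the time, the measured TCP pose, the force and the opening at its end, in the units of the state.
- env.sense(): the state, without advancing time (a new reading comes with each control period).
- env.camera(name): name is "side" or "top" or "wrist"; returns a dict with "color" (384x512x3 uint8, red, green, blue), "mtx" (3x3 intrinsics, pixels), "extrinsics" (4x4, takes a point from camera to world coordinates). Camera axes: x right, y down, z forward; pixel columns grow to the right and rows downward; lengths in m; the calibration is good to about 2 mm. A picture is of the moment at which its call begins. There is no depth.
- env.close_job(): hands the job in, once; it reports no verdict.
The state is a dict: "t": time; "qpos": joint angles; "dq": joint speeds; "joint_torque": joint torques, N m; "ee_pos": TCP position; "orientation": TCP orientation; "force": force on the tool from outside, world axes, zero at the start; "ft_torque": the same for the moment, N m; "gripper_width": finger opening in m.
Only numpy, scipy, OpenCV 4.12 (cv2) and the standard library are available. Lean on these libraries where they do the work, as an engineer would, in place of code of your own. Each camera call takes 0.05 s, during which the arm holds its last target.

### The job

The white dispenser's spout arm is held up by a red ratchet pawl. Using the fingertips, with nothing gripped or lifted, press the pawl's red thumb pad all the way down so that the pawl swings clear of the teeth and stays there, and then push the arm down by its blue head past the teeth until it lies level on its stop, with the spout over the beaker. Never raise the arm, leave the pawl free at the end, and do not disturb the beaker or anything else on the bench.

Things in the scene. Friction and masses are not known exactly. Their poses are not given: they have to be found in the camera images.
- dispenser: White water dispenser, fixed. Origin: on the bench under the arm's hinge; z up, y along the base to the beaker (the arm's side), x = hinge axis of arm and pawl. Base 130 mm wide (x), 14 mm thick, y -105 to 265 mm. Post at x -34 to -18 mm: 170 mm high at y -25 to 25, 225 mm high at y -75 to -35. Toothed disc (64 mm radius) and pawl bar at x 13 to 25 mm.
- spout_hinge (a point): The hinge axis of the spout arm: at dispenser (0, 0, 150 mm). Axes are the dispenser's. The arm swings in the plane x = 0.
- spout_head (a point): Centre of the blue head at the end of the spout arm: a barrel of 32 mm diameter, 50 mm long along the dispenser's x, centred 190 mm from spout_hinge. The white bar between them is 24 mm wide, 18 mm thick. A steel spout (14 mm diameter) reaches 43 mm from the head's centre, square to the bar, on its lower side. At level the head's centre is at dispenser (0, 190, 150 mm).
- spout_arm (a joint): Spout arm angle, rad: 0 = upper stop, 1.07 above level; grows as it is lowered; 1.07 = level, on its lower stop. Starts at about 0.13 to 0.21. While the pawl is engaged a tooth blocks it at about 0.23. With the pawl free it takes roughly 3 to 9 N down at the head; friction keeps it where it is left (it neither falls nor springs back).
- pawl_pad (a point): Middle of the upper face of the red thumb pad on the tail of the pawl; with the pawl engaged at dispenser (8, -118, 230 mm). The pad is 40 mm (x) by 36 mm (y), 7 mm thick. The pawl's hinge is at dispenser y = -60 mm, z = 210 mm. The pad goes down about 17 mm in all.
- pawl (a joint): Angle of the red pawl in rad: 0 = its nose is in the teeth, 0.30 = pad fully down on its stop and nose well clear of the teeth (it clears at about 0.17). Pressing takes about 3 to 5 N at the pad; friction holds it where it is left, with no return spring.
- beaker: Loose glass beaker, 68 mm across, 75 mm high, standing on the dispenser's base (14 mm above the bench) under where the spout comes down. Origin: centre of its underside. At level the spout's tip ends about 18 mm above its rim.
- vial: Small amber jar, 36 mm across, 50 mm high, on the bench beside the dispenser's base, on its +x side. Origin: centre of its underside.
- jug0: Cloudy clear measuring jug with a handle, 124 mm across, 190 mm high. Origin: centre of its underside.
- jug1: Cloudy clear measuring jug with a handle, 124 mm across, 160 mm high. Origin: centre of its underside.
- wash_bottle: White bottle with a red cap, 66 mm across, 170 mm high. Origin: centre of its underside.
- reagent: Amber bottle with a blue cap, 72 mm across, 150 mm high. Origin: centre of its underside.
Not all that is in view belongs to the job. Leave any pink or yellow look-alike of the jug1 alone. What is shaped like the reagent but black is not meant.

How it is judged:
By the outcome, as a careful person would: the job done as asked, in the order asked, and still so for the second after the job is handed in, with the robot touching nothing.
It also fails if it takes over 48 s, if anything falls off the work surface, if the arm or the gripper's body presses on something with over 40 N, if the wrist force passes 120 N, or if a joint passes its speed limit or range.

## Working session

There is one attempt and no reset: what is moved stays moved. The work goes in short steps, Python scripts to look and compute and a tool call to move; the robot and the scene stay as the last step left them, time stands still between calls to the robot, and variables do not carry over. Pictures are saved under pics/ and viewed, and the job is handed in when it is done.

Besides the shell and the picture viewer there is one more tool, called in YAML: its name, and indented under it one key for each argument. move_arm: Moves the arm, as the interface text tells. Its arguments: {"type":"object","properties":{"moves":{"type":"array","items":{"type":"object","properties":{"x":{"type":"number"},"y":{"type":"number"},"z":{"type":"number"},"ax":{"type":"number"},"ay":{"type":"number"},"az":{"type":"number"}}}},"claw":{"type":"number"},"grip_force":{"type":"number"}},"required":["moves"]}

```bash
mkdir -p pics; ls
python3 - <<'E'
from station import env
import cv2,json
s=env.sense();print(s)
for n in ["side","top","wrist"]:
    c=env.camera(n);cv2.imwrite(f"pics/a_{n}.png",c["color"][:,:,::-1]);print(n,c["mtx"].tolist(),c["extrinsics"].round(4).tolist())
E
```

```text
pics
{'t': 0.0, 'qpos': array([ 1.04898123e+00,  3.42700558e-01,  1.52504086e+00,  2.90486549e-05,
        1.27536261e+00, -1.46040436e-01]), 'dq': array([-3.55366257e-04,  9.31291669e-05,  6.19232573e-04, -3.07797164e-03,
       -4.84302454e-04, -1.20728277e-03]), 'joint_torque': array([-1.78121936e-03, -4.31237698e+01, -2.44224626e+01,  7.15595065e-02,
        5.59166784e-02, -1.71222337e-04]), 'ee_pos': array([0.19245754, 0.48801514, 0.22604813]), 'orientation': array([ 0.69447726,  0.1315774 ,  0.6948461 , -0.13258063]), 'force': array([-0.85752741, -0.67193373, -0.31039449]), 'ft_torque': array([0.03215865, 0.02095446, 0.03234444]), 'gripper_width': 0.09178026882269465}
side [[478.45464330156216, 0.0, 248.24158418689217], [0.0, 478.45464330156216, 196.31831875557546], [0.0, 0.0, 1.0]] [[-0.753, 0.4985, -0.4294, 1.163], [0.658, 0.5664, -0.4962, 0.68], [-0.0042, -0.6562, -0.7546, 1.3056], [0.0, 0.0, 0.0, 1.0]]
top [[353.3974703583152, 0.0, 256.0713983316653], [0.0, 353.3974703583152, 193.94883616515344], [0.0, 0.0, 1.0]] [[0.0054, -0.9967, 0.0813, 0.4603], [-0.9998, -0.0069, -0.0185, -0.0347], [0.019, -0.0812, -0.9965, 1.3098], [0.0, 0.0, 0.0, 1.0]]
wrist [[275.700923445546, 0.0, 260.91301312214347], [0.0, 275.700923445546, 195.3716665351118], [0.0, 0.0, 1.0]] [[0.3674, 0.8867, 0.2808, 0.1164], [0.9301, -0.3496, -0.113, 0.5186], [-0.002, 0.3027, -0.9531, 0.3849], [0.0, 0.0, 0.0, 1.0]]
```

View pics/a_side.png

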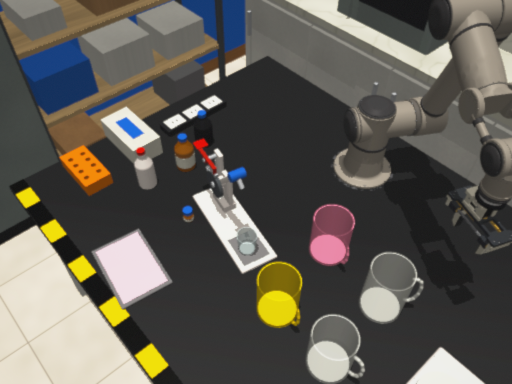

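View pics/a_top.png

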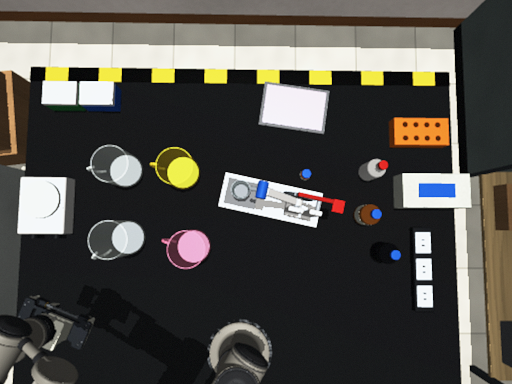

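View pics/a_wrist.png

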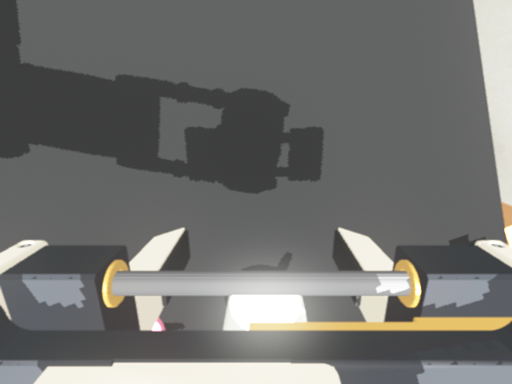

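The side and top views show the dispenser near top pixel (270,200), with the red pad at (338,206), the blue head at (262,190) and the beaker at (240,190). I'll measure these next.

```bash
cat > h.py <<'E'
import numpy as np,cv2
def ray(c,p):
    d=np.linalg.inv(c["mtx"])@np.array([p[0],p[1],1.0]);E=c["extrinsics"];return E[:3,3],E[:3,:3]@d
def onz(c,p,z):
    o,d=ray(c,p);return o+d*(z-o[2])/d[2]
def tri(c1,p1,c2,p2):
    o,d=ray(c1,p1);q,e=ray(c2,p2)
    d=d/np.linalg.norm(d);e=e/np.linalg.norm(e)
    s=np.linalg.lstsq(np.c_[d,-e],q-o,rcond=None)[0];a=o+s[0]*d;b=q+s[1]*e
    return (a+b)/2,np.linalg.norm(a-b)
def proj(c,P):
    E=c["extrinsics"];X=E[:3,:3].T@(np.array(P)-E[:3,3]);u=c["mtx"]@X;return u[:2]/u[2]
E
python3 - <<'E'
from station import env
import cv2,numpy as np
from h import *
C={n:env.camera(n) for n in["top","side"]}
for n,(x,y,w,h) in {"top":(205,145,200,125),"side":(130,120,160,160)}.items():
    im=C[n]["color"][:,:,::-1][y:y+h,x:x+w];k=4 if n=="top" else 3.75
    cv2.imwrite(f"pics/b_{n}.png",cv2.resize(im,None,fx=k,fy=k,interpolation=cv2.INTER_CUBIC))
    hsv=cv2.cvtColor(C[n]["color"],cv2.COLOR_RGB2HSV)
    for nm,m in {"red":((hsv[...,0]<6)|(hsv[...,0]>174))&(hsv[...,1]>150)&(hsv[...,2]>70),"blue":(abs(hsv[...,0].astype(int)-110)<12)&(hsv[...,1]>130)&(hsv[...,2]>60),"white":(hsv[...,1]<40)&(hsv[...,2]>150)}.items():
        q,l,s,c=cv2.connectedComponentsWithStats(m.astype(np.uint8))
        for i in range(1,q):
            if s[i,4]>20 and x<c[i][0]<x+w and y<c[i][1]<y+h: print(n,nm,s[i].tolist(),c[i].round(1), np.round(cv2.boxPoints(cv2.minAreaRect(np.argwhere(l==i)[:,::-1].astype(np.float32))),1).tolist())
E
```

```text
top red [378, 160, 11, 10, 75] [383.2 164.5] [[377.0, 165.0], [383.5, 158.5], [389.5, 164.5], [383.0, 171.0]]
top red [298, 193, 48, 21, 311] [328.3 202.2] [[295.70001220703125, 202.1999969482422], [299.0, 189.0], [345.79998779296875, 200.6999969482422], [342.5, 213.89999389648438]]
top blue [302, 169, 10, 9, 77] [306.3 173. ] [[302.0, 169.0], [311.0, 169.0], [311.0, 177.0], [302.0, 177.0]]
top blue [256, 180, 12, 19, 168] [261.5 189.4] [[255.0, 196.8000030517578], [258.5, 179.3000030517578], [268.20001220703125, 181.1999969482422], [264.70001220703125, 198.6999969482422]]
top blue [371, 209, 11, 10, 92] [376.2 213.5] [[371.0, 209.0], [381.0, 209.0], [381.0, 218.0], [371.0, 218.0]]
top blue [390, 250, 11, 11, 98] [395.1 254.6] [[390.0, 250.0], [400.0, 250.0], [400.0, 260.0], [390.0, 260.0]]
top white [368, 159, 18, 18, 173] [374.4 168.1] [[364.20001220703125, 163.39999389648438], [378.20001220703125, 156.39999389648438], [386.20001220703125, 172.39999389648438], [372.20001220703125, 179.39999389648438]]
top white [218, 172, 105, 56, 2856] [269.2 200.3] [[217.3000030517578, 205.899993
[... 1731 characters left out ...]
8438], [240.8000030517578, 188.5]]
side white [193, 189, 84, 84, 2154] [231.6 227. ] [[191.10000610351562, 196.60000610351562], [223.1999969482422, 175.1999969482422], [276.79998779296875, 255.8000030517578], [244.8000030517578, 277.20001220703125]]
side white [218, 197, 11, 11, 63] [223.2 201.7] [[217.8000030517578, 198.8000030517578], [222.5, 195.6999969482422], [228.60000610351562, 204.89999389648438], [224.0, 208.0]]
side white [95, 231, 73, 74, 3019] [130.8 267. ] [[94.0, 251.5], [139.6999969482422, 226.89999389648438], [168.5, 280.5], [122.9000015258789, 305.1000061035156]]
side white [240, 242, 15, 12, 148] [246.7 247.4] [[240.0, 242.0], [254.0, 242.0], [254.0, 253.0], [240.0, 253.0]]
```

View pics/b_top.png

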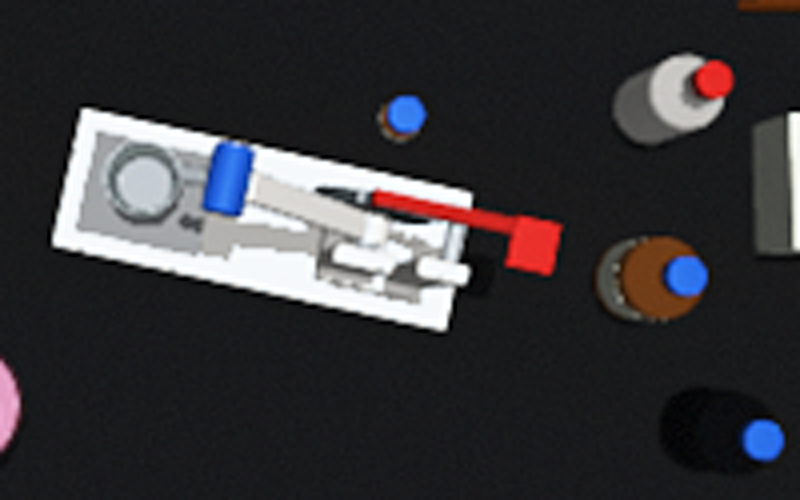

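View pics/b_side.png

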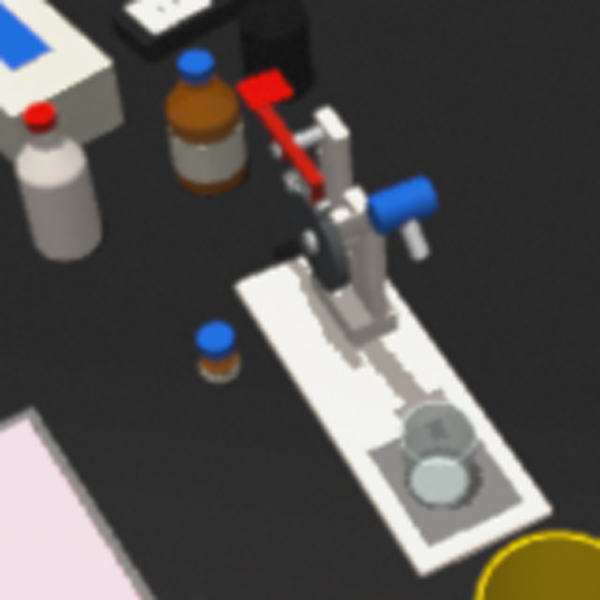

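Run:
```python
from station import env
import numpy as np,cv2
from h import *
C={n:env.camera(n) for n in["top","side"]};T,S=C["top"],C["side"]
cs=[onz(T,p,.014) for p in [(217.3,206),(224.8,171.3),(325.7,193.3),(318.2,227.9)]]
for c in cs: print(c.round(4))
print("side corners",[onz(S,p,.014).round(4) for p in [(191.1,196.6),(276.8,255.8),(244.8,277.2)]])
head=tri(T,(261.5,189.4),S,(236.9,173.6));print("head",head)
# yaw: long dir (beaker end mid minus back end mid)
m1=(cs[0]+cs[1])/2;m2=(cs[2]+cs[3])/2;yv=(m1-m2)[:2];print("len",np.linalg.norm(yv),"wid",np.linalg.norm(cs[0]-cs[1]))
yv/=np.linalg.norm(yv);xv=np.array([yv[1],-yv[0]])
o=(m1+m2)[:2]/2-yv*.080
print("origin",o,"x",xv,"y",yv,"yaw",np.arctan2(xv[1],xv[0]))
d=head[0][:2]-o;print("head in disp",d@xv,d@yv,head[0][2])
pad=o+.008*xv-.118*yv;P=[*pad,.230];print("pad",P,proj(T,P),proj(S,P))
for a in(.13,.17,.21):
    b=1.07-a;h=o+.19*np.cos(b)*yv;H=[*h,.15+.19*np.sin(b)];print(a,np.round(H,3),proj(T,H),proj(S,H))
```

```text
[0.5208 0.083  0.014 ]
[0.6492 0.0572 0.014 ]
[ 0.5702 -0.316   0.014 ]
[ 0.4429 -0.2871  0.014 ]
side corners [array([ 0.5824, -0.3034,  0.014 ]), array([0.5262, 0.0831, 0.014 ]), array([0.6561, 0.0753, 0.014 ])]
head (array([ 0.5565853 , -0.06953708,  0.29847094]), np.float64(0.0014077385533224393))
len 0.3797873345418338 wid 0.1309316548653675
origin [ 0.52924529 -0.19401213] x [ 0.97844125 -0.20652533] y [0.20652533 0.97844125] yaw -0.20802239262842165
head in disp 0.00104334202870676 0.12743792410728055 0.29847093832744054
pad [np.float64(0.5127028309984732), np.float64(-0.311120400213199), 0.23] [339.45860744 206.11929652] [200.50017568 141.95624828]
0.13 [ 0.552 -0.084  0.303] [266.90687801 190.55896194] [234.91807711 169.00512113]
0.17 [ 0.554 -0.078  0.299] [264.77225554 190.25714305] [235.93521633 171.39950008]
0.21 [ 0.555 -0.073  0.294] [262.7176243  189.97956378] [236.92344712 173.80949118]
```

The crops show the pad centre at about top (338,207) and side (201,144). The head triangulates to an arm angle of about 0.21. The base fit and the known geometry agree to within a few mm. Next I'll work out the moves.

Run:
```python
from station import env
import numpy as np
from scipy.spatial.transform import Rotation as Ro
from h import *
T,S=env.camera("top"),env.camera("side")
print("pad tri",tri(T,(338.3,206.8),S,(201.2,143.7)))
s=env.sense();q=s["orientation"];R=Ro.from_quat(np.r_[q[1:],q[0]])
print(R.as_matrix().round(3),s["ee_pos"],s["t"])
x=np.array([.9784,-.2065,0])
for sg in(1,-1):
    t=np.array([0,0,-1.]);y=sg*x;G=Ro.from_matrix(np.c_[t,y,np.cross(t,y)]);print(sg,(G*R.inv()).as_rotvec())
```

```text
pad tri (array([ 0.51119434, -0.30975242,  0.2221374 ]), np.float64(0.0006756946878438298))
[[-0.     0.367  0.93 ]
 [ 0.     0.93  -0.367]
 [-1.     0.    -0.   ]] [0.19266356 0.48835316 0.22669257] 0.45
1 [-1.33549144e-05 -5.50396706e-06 -1.40295349e+00]
-1 [ 5.76240945e-06 -1.39820032e-05  1.73863917e+00]
```

move_arm:
  moves:
    - {"x": 10,"y": -10,"z": 35,"az": -0.08}
    - {"x": 30,"y": -30,"z": 65,"az": -0.16}
    - {"x": 55,"y": -55,"z": 90,"az": -0.24}
    - {"x": 80,"y": -80,"z": 115,"az": -0.32}
    - {"x": 105,"y": -105,"z": 135,"az": -0.4}
    - {"x": 130,"y": -135,"z": 145,"az": -0.48}
    - {"x": 155,"y": -165,"z": 145,"az": -0.56}
    - {"x": 180,"y": -195,"z": 145,"az": -0.64}
    - {"x": 205,"y": -225,"z": 145,"az": -0.72}
    - {"x": 225,"y": -260,"z": 145,"az": -0.8}
    - {"x": 240,"y": -295,"z": 145,"az": -0.88}
    - {"x": 250,"y": -330,"z": 145,"az": -0.96}
    - {"x": 260,"y": -368,"z": 145,"az": -1.04}
    - {"x": 270,"y": -406,"z": 145,"az": -1.12}
    - {"x": 280,"y": -444,"z": 145,"az": -1.2}
    - {"x": 290,"y": -482,"z": 145,"az": -1.28}
    - {"x": 300,"y": -520,"z": 145,"az": -1.36}
    - {"x": 305,"y": -560,"z": 145,"az": -1.4}
    - {"x": 310,"y": -600,"z": 145,"az": -1.4}
    - {"x": 312,"y": -640,"z": 145,"az": -1.4}
  claw: 1
  grip_force: 10

```text
invalid input at $.moves[0]: expected keys x, y, z, ax, ay, az
```

move_arm:
  moves:
    - {"x": 10,"y": -10,"z": 35,"ax": 0,"ay": 0,"az": -0.08}
    - {"x": 30,"y": -30,"z": 65,"ax": 0,"ay": 0,"az": -0.16}
    - {"x": 55,"y": -55,"z": 90,"ax": 0,"ay": 0,"az": -0.24}
    - {"x": 80,"y": -80,"z": 115,"ax": 0,"ay": 0,"az": -0.32}
    - {"x": 105,"y": -105,"z": 135,"ax": 0,"ay": 0,"az": -0.4}
    - {"x": 130,"y": -135,"z": 145,"ax": 0,"ay": 0,"az": -0.48}
    - {"x": 155,"y": -165,"z": 145,"ax": 0,"ay": 0,"az": -0.56}
    - {"x": 180,"y": -195,"z": 145,"ax": 0,"ay": 0,"az": -0.64}
    - {"x": 205,"y": -225,"z": 145,"ax": 0,"ay": 0,"az": -0.72}
    - {"x": 225,"y": -260,"z": 145,"ax": 0,"ay": 0,"az": -0.8}
    - {"x": 240,"y": -295,"z": 145,"ax": 0,"ay": 0,"az": -0.88}
    - {"x": 250,"y": -330,"z": 145,"ax": 0,"ay": 0,"az": -0.96}
    - {"x": 260,"y": -368,"z": 145,"ax": 0,"ay": 0,"az": -1.04}
    - {"x": 270,"y": -406,"z": 145,"ax": 0,"ay": 0,"az": -1.12}
    - {"x": 280,"y": -444,"z": 145,"ax": 0,"ay": 0,"az": -1.2}
    - {"x": 290,"y": -482,"z": 145,"ax": 0,"ay": 0,"az": -1.28}
    - {"x": 300,"y": -520,"z": 145,"ax": 0,"ay": 0,"az": -1.36}
    - {"x": 305,"y": -560,"z": 145,"ax": 0,"ay": 0,"az": -1.4}
    - {"x": 310,"y": -600,"z": 145,"ax": 0,"ay": 0,"az": -1.4}
    - {"x": 312,"y": -640,"z": 145,"ax": 0,"ay": 0,"az": -1.4}
  claw: 1
  grip_force: 10

```text
t: 2.12
ee_pos: [0.5047, -0.1536, 0.3716]
orientation: [0.446, 0.549, 0.446, -0.548]
force: [-0.3, 1.3, -1.1]
gripper_width: 0.0007
```

move_arm:
  moves:
    - {"x": 2,"y": -40,"z": 0,"ax": 0,"ay": 0,"az": 0}
    - {"x": 4,"y": -80,"z": 0,"ax": 0,"ay": 0,"az": 0}
    - {"x": 6,"y": -120,"z": 0,"ax": 0,"ay": 0,"az": 0}
    - {"x": 7,"y": -158,"z": 0,"ax": 0,"ay": 0,"az": 0}
    - {"x": 7,"y": -158,"z": -30,"ax": 0,"ay": 0,"az": 0}
    - {"x": 7,"y": -158,"z": -60,"ax": 0,"ay": 0,"az": 0}
    - {"x": 7,"y": -158,"z": -90,"ax": 0,"ay": 0,"az": 0}
    - {"x": 7,"y": -158,"z": -115,"ax": 0,"ay": 0,"az": 0}
    - {"x": 7,"y": -158,"z": -115,"ax": 0,"ay": 0,"az": 0}
    - {"x": 7,"y": -158,"z": -115,"ax": 0,"ay": 0,"az": 0}

```text
t: 2.95
ee_pos: [0.5113, -0.3094, 0.2562]
orientation: [-0.445, -0.548, -0.447, 0.549]
force: [-0.5, -1.0, -0.1]
gripper_width: 0.0009
```

Run:
```python
from station import env
import cv2
print(env.sense())
for n,(x,y,w,h) in {"top":(205,145,200,125),"side":(130,90,180,140)}.items():
    im=env.camera(n)["color"][:,:,::-1][y:y+h,x:x+w]
    cv2.imwrite(f"pics/c_{n}.png",cv2.resize(im,None,fx=4,fy=4,interpolation=cv2.INTER_CUBIC))
```

```text
{'t': 2.95, 'qpos': array([-6.72290956e-01,  4.60497411e-01,  1.25864225e+00,  4.22048807e-05,
        1.42489869e+00, -4.67311391e-01]), 'dq': array([ 0.00249151, -0.03709576, -0.06753644,  0.00114535,  0.01206603,
       -0.00035027]), 'joint_torque': array([-1.29287280e-01, -4.77367687e+01, -2.36165679e+01,  4.49407508e-02,
       -7.57879112e-02, -1.32689805e-03]), 'ee_pos': array([ 0.51134074, -0.30935644,  0.25619575]), 'orientation': array([-0.44537118, -0.54836189, -0.44706683,  0.54870302]), 'force': array([-0.45896965, -1.01033997, -0.07828733]), 'ft_torque': array([-0.10939762,  0.06906943, -0.01341521]), 'gripper_width': 0.0009004721324280101}
```

View pics/c_side.png

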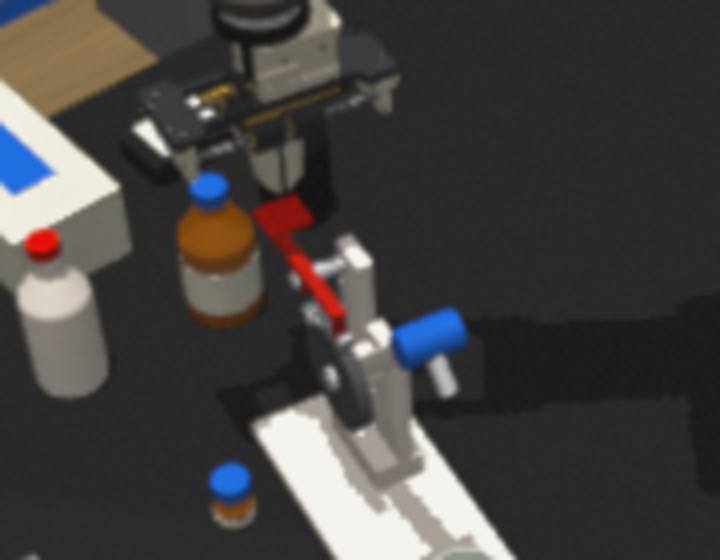

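View pics/c_top.png

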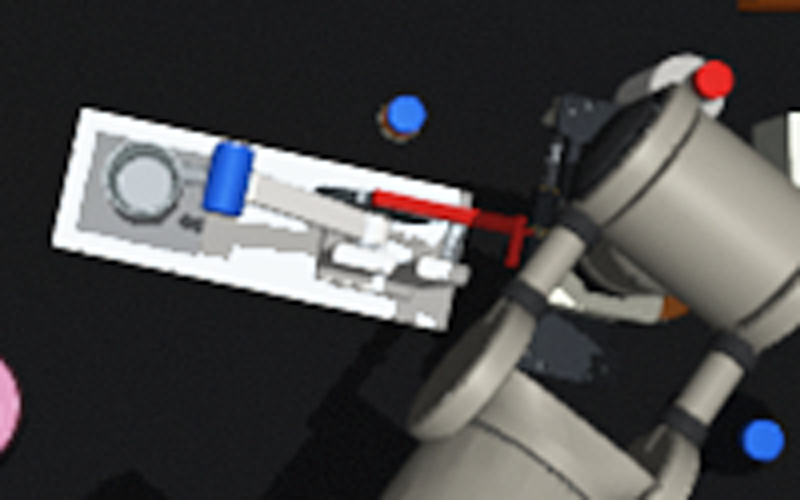

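In the side view the shut fingertips (crop 283,190) are right above the pad (283,213), so I'll press.

move_arm:
  moves:
    - {"x": 0,"y": 0,"z": -12,"ax": 0,"ay": 0,"az": 0}
    - {"x": 0,"y": 0,"z": -22,"ax": 0,"ay": 0,"az": 0}
    - {"x": 0,"y": 0,"z": -26,"ax": 0,"ay": 0,"az": 0}
    - {"x": 0,"y": 0,"z": -29,"ax": 0,"ay": 0,"az": 0}
    - {"x": 0,"y": 0,"z": -32,"ax": 0,"ay": 0,"az": 0}
    - {"x": 0,"y": 0,"z": -35,"ax": 0,"ay": 0,"az": 0}
    - {"x": 0,"y": 0,"z": -38,"ax": 0,"ay": 0,"az": 0}
    - {"x": 0,"y": 0,"z": -38,"ax": 0,"ay": 0,"az": 0}

```text
t: 3.72
ee_pos: [0.5118, -0.3108, 0.2191]
orientation: [-0.447, -0.548, -0.445, 0.549]
force: [-1.9, -3.7, 2.3]
gripper_width: 0.0008
```

move_arm:
  moves:
    - {"x": 0,"y": 0,"z": -2,"ax": 0,"ay": 0,"az": 0}
    - {"x": 0,"y": 0,"z": -4,"ax": 0,"ay": 0,"az": 0}
    - {"x": 0,"y": 0,"z": -6,"ax": 0,"ay": 0,"az": 0}
    - {"x": 0,"y": 0,"z": -6,"ax": 0,"ay": 0,"az": 0}

```text
t: 4.05
ee_pos: [0.5119, -0.3111, 0.2137]
orientation: [-0.447, -0.548, -0.445, 0.549]
force: [-1.6, -6.2, 5.3]
gripper_width: 0.0005
```

move_arm:
  moves:
    - {"x": 0,"y": 0,"z": -1,"ax": 0,"ay": 0,"az": 0}
    - {"x": 0,"y": 0,"z": -2,"ax": 0,"ay": 0,"az": 0}
    - {"x": 0,"y": 0,"z": -3,"ax": 0,"ay": 0,"az": 0}
    - {"x": 0,"y": 0,"z": -3,"ax": 0,"ay": 0,"az": 0}

```text
t: 4.38
ee_pos: [0.5121, -0.3113, 0.213]
orientation: [-0.448, -0.549, -0.444, 0.549]
force: [-5.9, -3.8, 16.3]
gripper_width: 0.0005
```

The force jumped to 16 N while the tip barely moved, so the pad is on its stop. I'll lift and check.

move_arm:
  moves:
    - {"x": 0,"y": 0,"z": 10,"ax": 0,"ay": 0,"az": 0}
    - {"x": 0,"y": 0,"z": 45,"ax": 0,"ay": 0,"az": 0}
    - {"x": 0,"y": 0,"z": 85,"ax": 0,"ay": 0,"az": 0}
    - {"x": 0,"y": 0,"z": 125,"ax": 0,"ay": 0,"az": 0}
    - {"x": 0,"y": 0,"z": 160,"ax": 0,"ay": 0,"az": 0}
    - {"x": 5,"y": 35,"z": 160,"ax": 0,"ay": 0,"az": 0}
    - {"x": 10,"y": 70,"z": 160,"ax": 0,"ay": 0,"az": 0}
    - {"x": 15,"y": 105,"z": 160,"ax": 0,"ay": 0,"az": 0}
    - {"x": 25,"y": 140,"z": 160,"ax": 0,"ay": 0,"az": 0}
    - {"x": 32,"y": 180,"z": 160,"ax": 0,"ay": 0,"az": 0}
    - {"x": 38,"y": 210,"z": 160,"ax": 0,"ay": 0,"az": 0}
    - {"x": 42,"y": 233,"z": 160,"ax": 0,"ay": 0,"az": 0}
    - {"x": 42,"y": 233,"z": 160,"ax": 0,"ay": 0,"az": 0}
    - {"x": 42,"y": 233,"z": 160,"ax": 0,"ay": 0,"az": 0}

```text
t: 5.55
ee_pos: [0.5537, -0.0748, 0.3694]
orientation: [0.447, 0.548, 0.448, -0.548]
force: [-0.5, -0.0, 0.2]
gripper_width: 0.0002
```

Run:
```python
from station import env
import cv2
for n,(x,y,w,h) in {"top":(205,145,200,125),"side":(130,90,180,140)}.items():
    im=env.camera(n)["color"][:,:,::-1][y:y+h,x:x+w]
    cv2.imwrite(f"pics/d_{n}.png",cv2.resize(im,None,fx=4,fy=4,interpolation=cv2.INTER_CUBIC))
```

```text
(no output)
```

View pics/d_side.png

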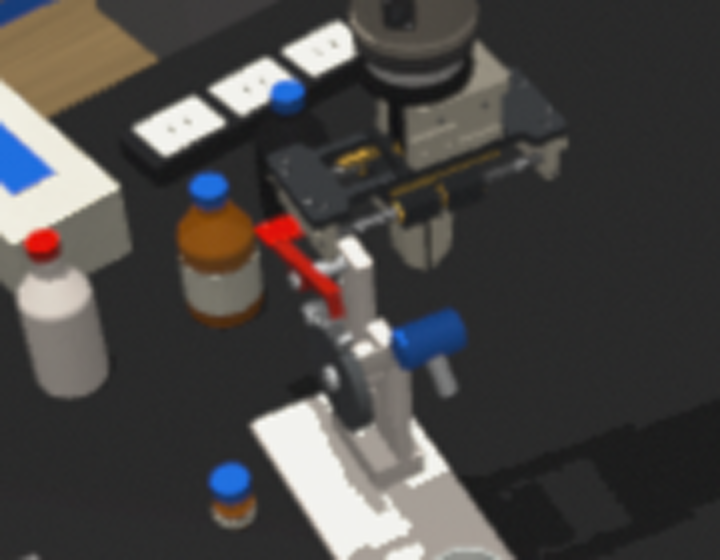

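View pics/d_top.png

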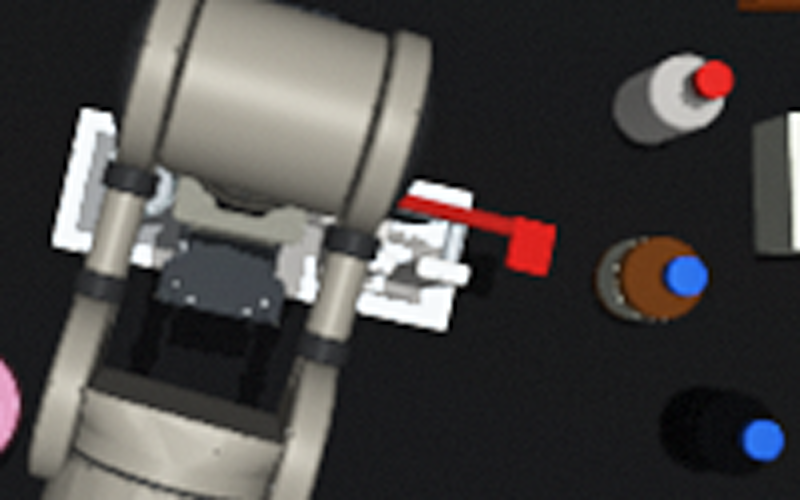

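Run:
```python
from station import env
import numpy as np
from h import *
T,S=env.camera("top"),env.camera("side")
print("pad now",tri(T,(338.0,206.8),S,(199.7,147.5)))
yv=np.array([.2065,.9784]);o=np.array([.5292,-.1940])
P0=None
for th in np.r_[.20,np.arange(.24,1.08,.04),1.07]:
    b=1.07-th; y=.19*np.cos(b)-.004;z=.166+.19*np.sin(b)
    p=np.r_[o+y*yv,z]*1000
    if P0 is None:P0=p
    print(round(th,2),p.round(1),(p-P0).round(1))
```

```text
pad now (array([ 0.51331519, -0.3151041 ,  0.20206312]), np.float64(0.004027732078367712))
0.2 [553.7 -78.  311.2] [0. 0. 0.]
0.24 [554.9 -72.5 306.2] [ 1.2  5.6 -5. ]
0.28 [556.  -67.1 301. ] [  2.3  11.  -10.3]
0.32 [557.1 -61.9 295.5] [  3.4  16.1 -15.7]
0.36 [558.1 -56.9 289.8] [  4.5  21.1 -21.4]
0.4 [559.1 -52.2 284. ] [  5.5  25.8 -27.2]
0.44 [560.1 -47.7 277.9] [  6.4  30.3 -33.3]
0.48 [561.  -43.4 271.7] [  7.3  34.6 -39.5]
0.52 [561.8 -39.4 265.3] [  8.1  38.6 -45.9]
0.56 [562.6 -35.7 258.8] [  8.9  42.4 -52.5]
0.6 [563.4 -32.2 252. ] [  9.7  45.9 -59.2]
0.64 [564.  -28.9 245.2] [ 10.4  49.1 -66. ]
0.68 [564.7 -26.  238.2] [ 11.   52.1 -73. ]
0.72 [565.2 -23.3 231.2] [ 11.6  54.8 -80.1]
0.76 [565.7 -20.9 224. ] [ 12.1  57.2 -87.3]
0.8 [566.2 -18.8 216.7] [ 12.5  59.3 -94.5]
0.84 [566.6 -16.9 209.3] [  12.9   61.1 -101.9]
0.88 [566.9 -15.4 201.9] [  13.2   62.7 -109.3]
0.92 [567.2 -14.1 194.4] [  13.5   63.9 -116.8]
0.96 [567.4 -13.1 186.9] [  13.7   64.9 -124.4]
1.0 [567.5 -12.5 179.3] [  13.8   65.6 -131.9]
1.04 [567.6 -12.1 171.7] [  13.9   65.9 -139.5]
1.07 [567.6 -12.  166. ] [  13.9   66.  -145.2]
```

The pad now triangulates about 18–20 mm lower and it stayed down. Next I'll descend onto the head.

move_arm:
  moves:
    - {"x": 0,"y": 0,"z": -25,"ax": 0,"ay": 0,"az": 0}
    - {"x": 0,"y": 0,"z": -40,"ax": 0,"ay": 0,"az": 0}
    - {"x": 0,"y": 0,"z": -50,"ax": 0,"ay": 0,"az": 0}
    - {"x": 0,"y": 0,"z": -53,"ax": 0,"ay": 0,"az": 0}
    - {"x": 0,"y": 0,"z": -56,"ax": 0,"ay": 0,"az": 0}
    - {"x": 0,"y": 0,"z": -58,"ax": 0,"ay": 0,"az": 0}
    - {"x": 0,"y": 0,"z": -58,"ax": 0,"ay": 0,"az": 0}

```text
t: 6.33
ee_pos: [0.5538, -0.077, 0.312]
orientation: [0.446, 0.549, 0.446, -0.549]
force: [0.2, 0.2, -0.8]
gripper_width: 0.0005
```

move_arm:
  moves:
    - {"x": 0,"y": 0,"z": -3,"ax": 0,"ay": 0,"az": 0}
    - {"x": 1,"y": 3,"z": -6,"ax": 0,"ay": 0,"az": 0}
    - {"x": 1,"y": 5,"z": -9,"ax": 0,"ay": 0,"az": 0}
    - {"x": 2,"y": 8,"z": -11,"ax": 0,"ay": 0,"az": 0}
    - {"x": 2,"y": 10,"z": -14,"ax": 0,"ay": 0,"az": 0}
    - {"x": 3,"y": 13,"z": -17,"ax": 0,"ay": 0,"az": 0}
    - {"x": 3,"y": 15,"z": -19,"ax": 0,"ay": 0,"az": 0}

```text
t: 6.92
ee_pos: [0.5578, -0.0596, 0.2957]
orientation: [0.447, 0.55, 0.446, -0.546]
force: [0.5, 6.8, 12.3]
gripper_width: 0.0003
```

```bash
cat > look.py <<'E'
import sys,cv2
from station import env
im=env.camera("side")["color"][:,:,::-1][100:250,130:310]
cv2.imwrite(f"pics/{sys.argv[1]}.png",cv2.resize(im,None,fx=4,fy=4,interpolation=cv2.INTER_CUBIC))
E
python3 look.py e
```

```text
(no output)
```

View pics/e.png

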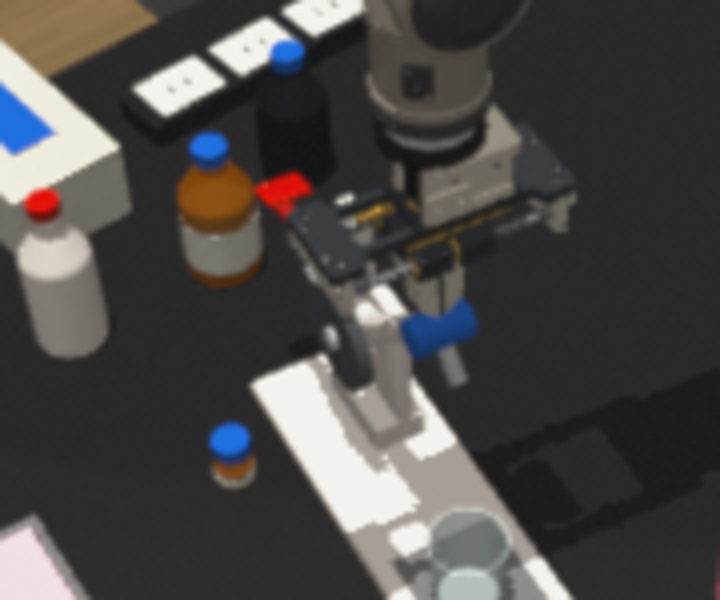

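The head has moved with the fingertips, from about (430,298) to (440,328) in the crop, with the tip on top of the barrel. I'll continue along the arc.

move_arm:
  moves:
    - {"x": 1,"y": 6,"z": -5,"ax": 0,"ay": 0,"az": 0}
    - {"x": 2,"y": 11,"z": -11,"ax": 0,"ay": 0,"az": 0}
    - {"x": 3,"y": 15,"z": -17,"ax": 0,"ay": 0,"az": 0}
    - {"x": 4,"y": 20,"z": -23,"ax": 0,"ay": 0,"az": 0}
    - {"x": 5,"y": 24,"z": -30,"ax": 0,"ay": 0,"az": 0}
    - {"x": 6,"y": 27,"z": -36,"ax": 0,"ay": 0,"az": 0}
    - {"x": 7,"y": 31,"z": -43,"ax": 0,"ay": 0,"az": 0}
    - {"x": 7,"y": 34,"z": -50,"ax": 0,"ay": 0,"az": 0}
    - {"x": 8,"y": 37,"z": -57,"ax": 0,"ay": 0,"az": 0}
    - {"x": 9,"y": 40,"z": -64,"ax": 0,"ay": 0,"az": 0}

```text
t: 7.8
ee_pos: [0.5668, -0.02, 0.2306]
orientation: [0.447, 0.55, 0.446, -0.547]
force: [-0.3, 5.5, 6.3]
gripper_width: 0.0005
```

```bash
python3 look.py f
```

```text
(no output)
```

View pics/f.png

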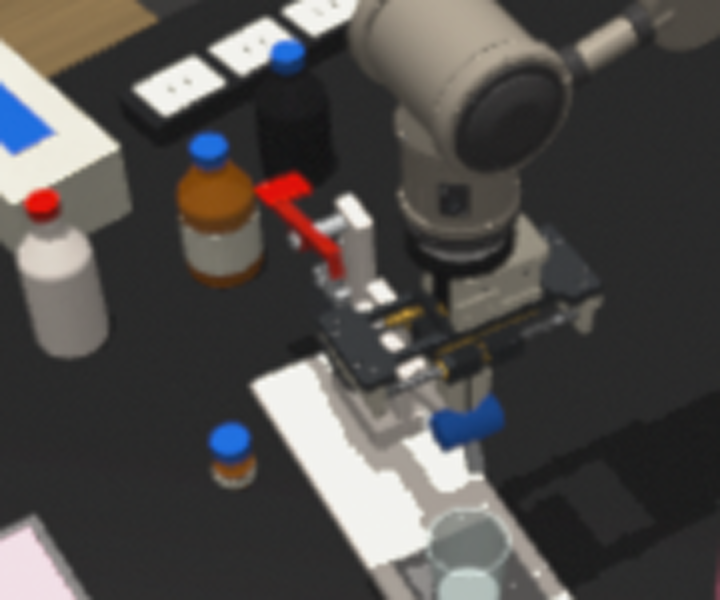

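The head is at (468,422) in the crop with the tip still on it, and the pawl stays clear. I'll continue to level.

move_arm:
  moves:
    - {"x": 0,"y": 2,"z": -7,"ax": 0,"ay": 0,"az": 0}
    - {"x": 0,"y": 3,"z": -14,"ax": 0,"ay": 0,"az": 0}
    - {"x": 0,"y": 5,"z": -21,"ax": 0,"ay": 0,"az": 0}
    - {"x": 1,"y": 6,"z": -28,"ax": 0,"ay": 0,"az": 0}
    - {"x": 1,"y": 7,"z": -35,"ax": 0,"ay": 0,"az": 0}
    - {"x": 1,"y": 8,"z": -42,"ax": 0,"ay": 0,"az": 0}
    - {"x": 1,"y": 8,"z": -49,"ax": 0,"ay": 0,"az": 0}
    - {"x": 1,"y": 9,"z": -54,"ax": 0,"ay": 0,"az": 0}
    - {"x": 1,"y": 9,"z": -58,"ax": 0,"ay": 0,"az": 0}
    - {"x": 1,"y": 9,"z": -61,"ax": 0,"ay": 0,"az": 0}
    - {"x": 1,"y": 9,"z": -63,"ax": 0,"ay": 0,"az": 0}
    - {"x": 1,"y": 9,"z": -63,"ax": 0,"ay": 0,"az": 0}

```text
t: 8.85
ee_pos: [0.5668, -0.0127, 0.1658]
orientation: [0.446, 0.549, 0.446, -0.548]
force: [1.0, 2.6, 3.8]
gripper_width: 0.0004
```

move_arm:
  moves:
    - {"x": 0,"y": 0,"z": -1,"ax": 0,"ay": 0,"az": 0}
    - {"x": 0,"y": 0,"z": -2,"ax": 0,"ay": 0,"az": 0}
    - {"x": 0,"y": 0,"z": -3,"ax": 0,"ay": 0,"az": 0}
    - {"x": 0,"y": 0,"z": -4,"ax": 0,"ay": 0,"az": 0}
    - {"x": 0,"y": 0,"z": -4,"ax": 0,"ay": 0,"az": 0}

```text
t: 9.27
ee_pos: [0.5672, -0.0127, 0.1648]
orientation: [0.447, 0.549, 0.445, -0.548]
force: [-4.6, 2.2, 21.7]
gripper_width: 0.0008
```

The tip is on the stop: 21.7 N with only 1 mm of travel. I'll lift straight up and away.

move_arm:
  moves:
    - {"x": 0,"y": 0,"z": 10,"ax": 0,"ay": 0,"az": 0}
    - {"x": 0,"y": 0,"z": 40,"ax": 0,"ay": 0,"az": 0}
    - {"x": 0,"y": 0,"z": 80,"ax": 0,"ay": 0,"az": 0}
    - {"x": 0,"y": 0,"z": 120,"ax": 0,"ay": 0,"az": 0}
    - {"x": 0,"y": 0,"z": 160,"ax": 0,"ay": 0,"az": 0}
    - {"x": 0,"y": 0,"z": 195,"ax": 0,"ay": 0,"az": 0}
    - {"x": -20,"y": 35,"z": 200,"ax": 0,"ay": 0,"az": 0}
    - {"x": -40,"y": 70,"z": 200,"ax": 0,"ay": 0,"az": 0}
    - {"x": -60,"y": 105,"z": 200,"ax": 0,"ay": 0,"az": 0}
    - {"x": -80,"y": 140,"z": 200,"ax": 0,"ay": 0,"az": 0}
    - {"x": -100,"y": 175,"z": 200,"ax": 0,"ay": 0,"az": 0}
    - {"x": -120,"y": 210,"z": 200,"ax": 0,"ay": 0,"az": 0}
    - {"x": -140,"y": 245,"z": 200,"ax": 0,"ay": 0,"az": 0}
    - {"x": -140,"y": 245,"z": 200,"ax": 0,"ay": 0,"az": 0}
    - {"x": -140,"y": 245,"z": 200,"ax": 0,"ay": 0,"az": 0}

```text
t: 10.52
ee_pos: [0.4254, 0.2332, 0.3613]
orientation: [-0.447, -0.547, -0.447, 0.548]
force: [0.2, -0.1, 0.2]
gripper_width: 0.0005
```

```bash
python3 look.py g
python3 - <<'E'
from station import env
import numpy as np,cv2
from h import *
C={n:env.camera(n) for n in["top","side"]}
print(env.sense()["t"])
cv2.imwrite("pics/g_top.png",cv2.resize(C["top"]["color"][145:270,205:405,::-1],None,fx=4,fy=4,interpolation=cv2.INTER_CUBIC))
b={}
for n,(x,y,w,h) in {"top":(225,165,60,50),"side":(210,165,80,110)}.items():
    hsv=cv2.cvtColor(C[n]["color"],cv2.COLOR_RGB2HSV)
    m=((abs(hsv[...,0].astype(int)-110)<12)&(hsv[...,1]>130)&(hsv[...,2]>60)).astype(np.uint8)
    k=np.zeros_like(m);k[y:y+h,x:x+w]=1
    q,l,s,c=cv2.connectedComponentsWithStats(m*k);i=1+s[1:,4].argmax();b[n]=c[i];print(n,s[i],c[i])
P,e=tri(C["top"],b["top"],C["side"],b["side"]);d=P[:2]-np.array([.5292,-.1940])
print(P,e,"disp y",d@np.array([.2065,.9784]))
E
```

```text
10.6667
top [235 181  11  17 136] [240.16911765 189.16911765]
side [240 213  18  15 166] [248.80722892 220.40963855]
[ 0.57000264 -0.00370161  0.1525469 ] 0.0004225878666777435 disp y 0.19461369404549328
```

View pics/g.png

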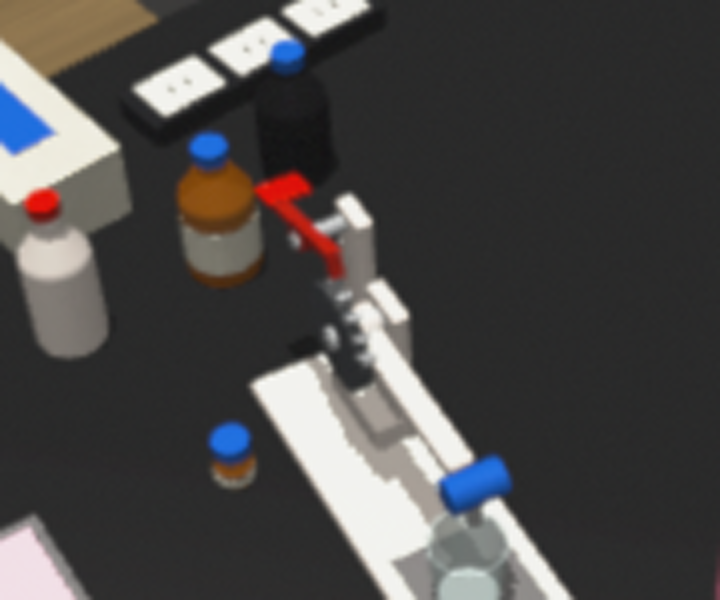

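View pics/g_top.png

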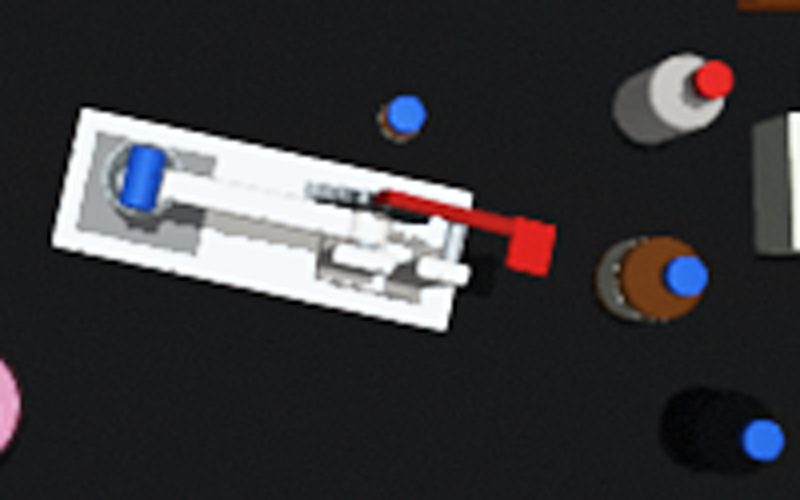

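The head is level over the beaker at crop (145,178). The pawl nose is clear of the teeth, and the beaker, vial and bottles haven't moved. I'll hand it in.

```bash
python3 -c "
from station import env
print(env.close_job())"
```

```text
the job is handed in; nothing more can be done
None
```

The spout arm now lies level on its stop with the spout over the beaker, and the pawl is free. I handed the job in at about 10.7 s of the 48 s allowed. The hand-in gives no verdict.

- **Pawl:** I pressed the red pad down with the shut fingertips until it reached its stop, where the force rose to 16 N with almost no further travel. After I lifted off, the pad stayed about 18–20 mm lower, with the nose clear of the teeth.
- **Arm:** I then pushed it down by the blue head along its arc to the lower stop, where the force rose to about 22 N. I lifted straight off and parked the robot away from everything.
- **Last checks:** The head's centre measured 195 mm along the dispenser and 153 mm high. Level is 190 and 150 mm, so this fits within my measuring error of a few mm.
- **Bench:** The beaker, vial, wash bottle and reagent bottle look unmoved in the last close-up pictures. I didn't recheck the jugs, but the gripper stayed clear of them.
- **Disagreement:** The fitted base came out 380 mm long, not 370 mm, and the pad's final height (two views about 4 mm apart) measured 202 mm against about 212 mm expected. The tip height and force at the stop were consistent with the pad fully down.

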